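# Hold the enclosure lid at its balance point

## Robot

A 7-joint arm with a two-finger parallel gripper is mounted at the origin on a cart in front of the work surface, level with it; the furniture and walls round the work are solid. World frame = base frame: x ahead of the robot, y to its left, z up, the work surface at z = 0. Lengths are in m, angles in rad, forces in N, time in s.
With the tool pointing down it reaches from about 0.425 to 0.925 m from the base axis. Payload 6.8 kg.
Tool frame: the origin (TCP) lies on the front face of the gripper's body, between the roots of the fingers; the fingertips stand 73 mm ahead of it and the grasp point (between the pads) lies 54 mm ahead of it; z points along the fingers, x is the direction in which the jaws open and shut, and the axes are right-handed (so a half turn about z gives the same grasp; the last joint's range is limited). The gripper opens to 85 mm and grips with 20 to 120 N. Pads are 22 mm wide; open, the fingers measure 114 mm over their backs; the gripper's body (76 mm by 85 mm) begins 54 mm behind the grasp point. The pads swing forward as they close: fully open they stand 13 mm farther back than shut.
Start: joints at [-1.285, 0.477, 0.022, 1.555, -0.011, 1.109, -0.083], TCP at [0.259, 0.623, 0.304] pointing down, gripper open.
Joint ranges: [-2.96, 2.96], [-0.34, 2.1], [-1.41, 1.46], [0.24, 2.44], [-1.37, 4.51], [0.17, 1.92], [-2.96, 2.96]. Speed limits (rad/s): [2.39, 2.39, 3.14, 3.14, 3.14, 3.14, 3.14].

## Interface

Orientations are given as a unit quaternion [w, x, y, z].
In Python, from station import get_obs, read_camera, hand_in gives the robot as it stands. The module is installed in compiled form; this text tells all that it offers.
- The arm moves only by the shell command python3 -m creep 'ROWS' [FORCE]. ROWS is JSON, a list that holds one entry, the list of rows, each a list of 7 numbers: the turn, a rotation vector about the tool's x, y, z in rad, then the shift along the tool's x, y, z in m, then the finger opening in m, from 0 to 0.0854. A call has 1 to 20 rows; each row shifts and turns the pose as measured when the row begins, along the tool's axes as they then stand; what a row does not reach is not made up. A row lasts 1/12 s, in which the tool goes at most 41.7 mm and 7.16 degrees, less where a joint would pass 70% of its speed; a pose out of reach is approached as far as the arm can. A call is refused whole if a number of a shift passes 0.0417 or a number of a turn 0.125, either way. A call with a gripper value outside its range is refused whole. The fingers move at their own pace and stop on an object; FORCE is the grip in N (left out, the last holds). Time passes only in rows, so rows that do not move let the fingers close. It gives the time, the measured TCP pose, the force and the opening at its end, in the units of the state.
- get_obs(): the state, without advancing time (a new reading comes with each control period).
- read_camera(name): name is "scene" or "top"; returns a dict with "color" (480x640x3 uint8, red, green, blue), "range_z" (480x640 float32, m along the optical axis (not along the pixel's ray), 0 where there is no reading), "fovy" (degrees; the focal length in pixels is half the picture's height over the tangent of half this angle, whatever the lens; pixels are square), "cx", "cy" (the principal point, pixels), "rvec" (rotation vector, rad) and "tvec" (3), from world to camera coordinates, as OpenCV has them. Camera axes: x right, y down, z forward; pixel columns grow to the right and rows downward; lengths in m; the calibration is good to about 2 mm. A picture is of the moment at which its call begins.
- hand_in(): hands the job in, once; it reports no verdict.
The state is a dict: "t": time; "q": joint angles; "joint_vel": joint speeds; "joint_torque": joint torques, N m; "eef_pos": TCP position; "tool_rot": TCP orientation; "contact_force": force on the tool from outside, world axes, zero at the start; "torque": the same for the moment, N m; "gripper_width": opening from 0.0 (shut) to 1.0 (fully open).
Only numpy, scipy, OpenCV 4.12 (cv2) and the standard library are available. Lean on these libraries where they do the work, as an engineer would, in place of code of your own. Each camera call takes 0.05 s, during which the arm holds its last target.

## Task

The stay of the hinged lid on the blue test enclosure is off and has to be refitted, so the lid must be held for it. First take the solder spool off the closed lid and stand it upright on the black rubber mat; then swing the lid up smoothly by its black bar handle to its over-centre balance point, where it stands plumb upright over its hinge and would fall neither way, and finish still holding it there by the handle. Do not let the lid drop or go over the back, and leave the other things on the bench where they are.

Things in the scene. Friction and masses are not known exactly. Their poses are not given: they have to be found in the camera images.
- enclosure: Open-topped blue sheet-metal box, 150 (x) x 200 (y) x 75 mm high, bolted to the bench; its place and yaw vary from start to start. Origin at the centre of its underside on the bench, z up, x from its front (robot side) to its back. Its lid hinges on the back edge.
- lid_axis (a point): Middle of the lid's hinge line, which runs along the enclosure's y axis at x = +70, z = +78 mm of its frame. The lid, an aluminium frame with a clear window, is 146 mm deep, 204 mm wide, 6 mm thick, its mid-plane through the hinge line, its top 81 mm above the bench when closed; a steel bar hangs inside under its front edge.
- lid (a joint): Angle of the lid about its hinge line (rad): 0 closed (level), growing as the front edge swings up and back; at 1.571 the lid plate is plumb. Its centre of mass lies in the plate's mid-plane, so this is its balance point: left alone below it the lid falls shut, beyond it over the back to a stop at 2.3. The hinge has almost no friction; the lid weighs about 0.3 kg (varies).
- handle_mid (a point): Middle of the bar of the lid's black U-shaped handle: a round bar 10 mm thick, parallel to the hinge, 100 mm clear between its posts, 40 mm off the lid's top face; 118 mm from the hinge line along the plate. In the enclosure's frame it is at x = -48, z = 121 mm with the lid closed, at x = +113 (behind the plate), z = 196 mm at the balance point. The bar can turn between pads that grip it across.
- spool_axis (a point): Point on the spool's drum axis, 24 mm above its underside: the middle of the drum.
- spool: Solder spool with blue flanges, a drum 56 mm across and 48 mm high, about 0.26 kg (varies), standing upright on the closed lid behind the handle. Origin on its underside, 5 mm off the drum's axis towards -x; z up along the axis.
- mat: Flat square black rubber mat, 110 x 110 x 3 mm, fixed on the bench to the left or to the right of the enclosure. Origin at the centre of its underside.
- component_box: Bystander: closed flat component box with a clear lid, 102 (x) x 150 (y) x 34 mm, loose on the bench on the side of the enclosure where the mat is not. Origin at the centre of its underside. Leave alone.
- relay_orange: Bystander: orange plug-in relay, 28 x 30 x 36 mm high, loose on the bench in front of the enclosure. Origin at the centre of its underside. Leave alone.
- cap_blue: Bystander: blue capacitor can, 22 mm across, 41 mm high, standing loose in front of the enclosure. Origin at the centre of its underside. Leave alone.
Not all that is in view belongs to the job. Leave any orange look-alike of the spool alone.

How it is judged:
On the way, in this order (a step that is already met when the one before it is completed fails the run):
1. the spool stands upright on the mat, let go, with the lid still closed (horizontal distance between spool_axis and mat below 0.045 m and height (world z) of spool below 0.012 m and angle between spool's own z axis and vertical below 0.15 rad and linear speed of spool below 0.03 m/s and contact force between the fingers and spool below 0.2 N and value of joint lid below 0.1 rad), for 0.2 s.
2. the lid is swung half way up by its handle (value of joint lid above 0.7 rad and contact force between the fingers and handle_bar above 0.3 N), for 0.05 s.
At the end, for the whole second after the job is handed in: The lid is at rest within 0.08 rad (4.6 degrees) of plumb (joint 1.571), the fingers still on its handle with more than 0.5 N, and the spool stands upright on the mat, its centre within 45 mm of the mat's centre (value of joint lid between 1.491 and 1.651 rad and velocity of joint lid between -0.1 and 0.1 rad/s and contact force between the fingers and handle_bar above 0.5 N and horizontal distance between spool_axis and mat below 0.045 m and height (world z) of spool below 0.012 m and angle between spool's own z axis and vertical below 0.15 rad and linear speed of spool below 0.03 m/s); the arm keeps its last pose, push and grip.
It fails at once if the lid goes over the back (beyond 1.9 rad) (value of joint lid above 1.9 rad).
It fails at once if the lid is let drop (closing faster than 2 rad/s) or flung open (faster than 4 rad/s) (velocity of joint lid below -2 rad/s or velocity of joint lid above 4 rad/s).
It fails at once if the spool is tipped over (angle between spool's own z axis and vertical above 0.7 rad).
It fails at once if the component box, the orange relay or the blue capacitor is moved by more than 30 mm (distance of any of component_box, relay_orange, cap_blue from where it was at the start of the episode above 0.03 m).
It also fails if it takes over 51 s, if anything falls off the work surface, if the arm or the gripper's body presses on something with over 40 N, if the wrist force passes 120 N, or if a joint passes its speed limit or range.

## Working session

There is one attempt and no reset: what is moved stays moved. The work goes in short steps, Python scripts to look and compute and a shell command to move; the robot and the scene stay as the last step left them, time stands still between calls to the robot, and variables do not carry over. Pictures are saved under pics/ and viewed, and the job is handed in when it is done.

```bash
mkdir -p pics; cat > h.py <<'E'
import numpy as np, cv2
from station import get_obs, read_camera
from scipy.spatial.transform import Rotation as R
def K(c):
    f=240/np.tan(np.radians(c["fovy"])/2); return f
def world(c,u,v,z=None):
    # depth-based if z None else on plane z
    f=K(c); Rm,_=cv2.Rodrigues(np.array(c["rvec"],float)); t=np.array(c["tvec"],float).ravel()
    u=np.atleast_1d(u).astype(float); v=np.atleast_1d(v).astype(float)
    d=np.stack([(u-c["cx"])/f,(v-c["cy"])/f,np.ones_like(u)],1)
    if z is None:
        s=c["range_z"][v.astype(int),u.astype(int)][:,None]
        return (d*s-t)@Rm
    o=-Rm.T@t; w=d@Rm
    return o+w*((z-o[2])/w[:,2])[:,None]
def save(img,name): cv2.imwrite("pics/"+name,cv2.cvtColor(img,cv2.COLOR_RGB2BGR))
E
python3 - <<'E'
from h import *
import pickle
o=get_obs(); print({k:np.round(v,3) for k,v in o.items()})
for n in("scene","top"):
    c=read_camera(n); save(c["color"],n+"0.png"); pickle.dump(c,open(n+"0.pkl","wb"))
    print(n,c["fovy"],c["cx"],c["cy"],c["rvec"],c["tvec"])
E
```

```text
{'t': np.float64(0.0), 'q': array([-1.285,  0.478,  0.022,  1.556, -0.011,  1.109, -0.083]), 'joint_vel': array([-0.   ,  0.   , -0.001,  0.001, -0.001, -0.001,  0.   ]), 'joint_torque': array([ 1.0000e-03, -5.9645e+01,  1.6090e+00, -2.8120e+01,  1.3000e-02,
        9.0000e-03,  0.0000e+00]), 'eef_pos': array([0.259, 0.623, 0.303]), 'tool_rot': array([ 0.001,  0.832,  0.555, -0.001]), 'contact_force': array([-0.83 , -0.231, -0.822]), 'torque': array([0.019, 0.046, 0.03 ]), 'gripper_width': np.float64(0.998)}
scene 53.95441313630933 321.54079892542273 235.75502842142734 [ 2.09458655 -0.72515276  0.37361611] [-0.43777178  0.25513286  0.77232857]
top 50.84218469848675 317.79589904919897 239.12774647791312 [ 2.17337365 -2.141248    0.11298008] [-0.00163266  0.56763664  1.19371156]
```

View pics/scene0.png

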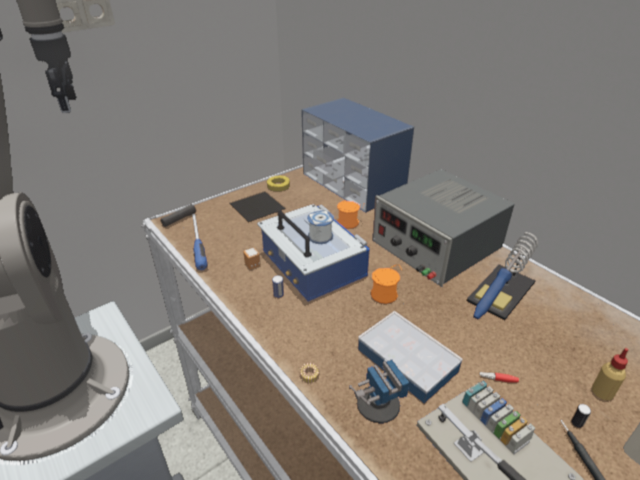

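View pics/top0.png

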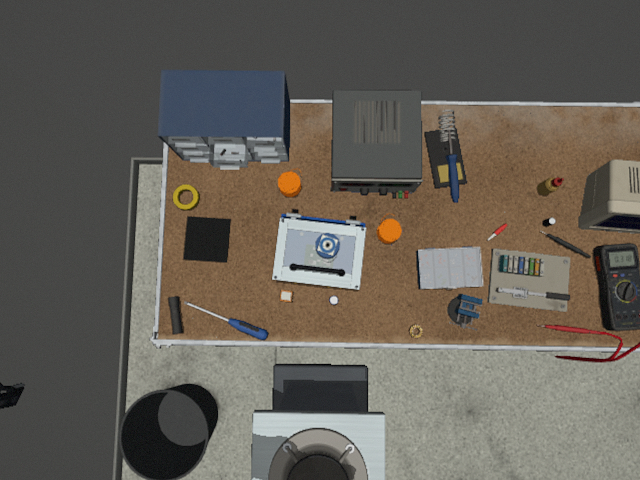

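The target spool (blue flanges, on the lid) is at top (327,246). The orange look-alikes are at (289,184) and (390,230), so they stay. The mat is at (207,239), the handle bar at about (317,269), the relay at (286,296) and the cap at (334,300). Next I'll confirm with a crop and take measurements.

```bash
python3 - <<'E'
from h import *
import pickle
c=pickle.load(open("top0.pkl","rb")); s=pickle.load(open("scene0.pkl","rb"))
a=cv2.resize(c["color"][195:315,170:410],(800,400),interpolation=cv2.INTER_CUBIC)
b=cv2.resize(s["color"][190:300,240:380],(255,200),interpolation=cv2.INTER_CUBIC)
p=np.zeros((600,800,3),np.uint8);p[:400]=a;p[400:600,:255]=b;save(p,"crop0.png")
img=c["color"].astype(int); hsv=cv2.cvtColor(c["color"],cv2.COLOR_RGB2HSV)
vv,uu=np.mgrid[:480,:640]
P=world(c,uu.ravel(),vv.ravel()).reshape(480,640,3)
def big(m):
    cs,_=cv2.findContours(m.astype(np.uint8),cv2.RETR_EXTERNAL,cv2.CHAIN_APPROX_NONE)
    return max(cs,key=cv2.contourArea).reshape(-1,2)
def box(x,y0,y1,x0,x1): 
    m=np.zeros((480,640),bool); m[y0:y1,x0:x1]=True; return x&m
# mat
mc=big(box(img.max(2)<60,205,275,175,240)); r=cv2.minAreaRect(world(c,mc[:,0],mc[:,1],.003)[:,:2].astype(np.float32)); print("mat",r)
# spool top: height
m=(P[...,2]>.115)&(uu>308)&(uu<350)&(vv>225)&(vv<262); sc=big(m)
q=world(c,sc[:,0],sc[:,1],.129); print("spool top px",sc.min(0),sc.max(0),cv2.minEnclosingCircle(q[:,:2].astype(np.float32)),np.median(P[m],0))
# lid by depth
m=(P[...,2]>.07)&(P[...,2]<.14)&(uu>260)&(uu<380)&(vv>205)&(vv<300); lc=big(m)
r=cv2.minAreaRect(world(c,lc[:,0],lc[:,1],.081)[:,:2].astype(np.float32)); print("lid",r,cv2.boxPoints(r))
m=box(img.max(2)<45,255,282,280,355); hc=np.argwhere(m)[:,::-1]; print("handle px",hc.min(0),hc.max(0),len(hc))
q=world(c,hc[:,0],hc[:,1],.121)[:,:2]; r=cv2.minAreaRect(q.astype(np.float32)); print("handle",r,q.mean(0)); print(cv2.fitLine(q.astype(np.float32),cv2.DIST_L2,0,.01,.01).ravel(), np.median(P[m],0))
E
```

```text
mat ((0.5679308772087097, 0.28387537598609924), (0.10924705862998962, 0.10785448551177979), 87.03878021240234)
spool top px [315 233] [339 257] ((0.5433759689331055, -0.014787321910262108), 0.02754267491400242) [ 0.54324926 -0.01488248  0.12960324]
lid ((0.5357129573822021, 0.003169246017932892), (0.20370228588581085, 0.15957984328269958), 84.2628402709961) [[ 0.44614115 -0.09019551]
 [ 0.60492164 -0.10614792]
 [ 0.6252848   0.09653401]
 [ 0.46650428  0.11248641]]
handle px [290 264] [344 275] 209
handle ((0.48904949426651, 0.006629198789596558), (0.12182595580816269, 0.011998864822089672), 83.88362884521484) [0.49051077 0.00675741]
[0.10171621 0.99481344 0.49051076 0.00675741] [0.49073108 0.00655904 0.12537005]
```

View pics/crop0.png

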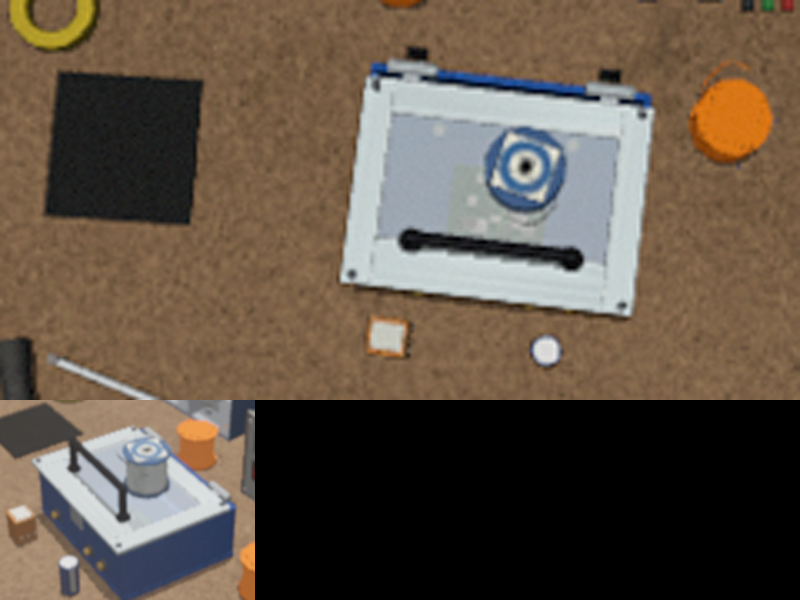

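The crop confirms it: the blue-flanged spool stands on the lid behind the handle, and both orange spools are on the bench. Moving above the spool now.

```bash
cat >> h.py <<'E'
def go(p,heading_deg):
    """print tool-frame turn and shift to target TCP p, pointing down, tool x at heading"""
    o=get_obs(); q=o["tool_rot"]; Rm=R.from_quat([q[1],q[2],q[3],q[0]]).as_matrix()
    a=np.radians(heading_deg); x=np.array([np.cos(a),np.sin(a),0]); z=np.array([0,0,-1.]); y=np.cross(z,x)
    T=np.stack([x,y,z],1)
    print("t",round(o["t"],2),"pos",np.round(o["eef_pos"],4),"F",np.round(o["contact_force"],2),"w",round(o["gripper_width"],3))
    print("turn",np.round(R.from_matrix(Rm.T@T).as_rotvec(),4),"shift now-axes",np.round(Rm.T@(np.array(p)-o["eef_pos"]),4),"final-axes",np.round(T.T@(np.array(p)-o["eef_pos"]),4), "q",np.round(o["q"],2))
E
python3 -m creep '[[[0,0,-0.098,0,0,0,0.0854],[0,0,-0.098,0,0,0,0.0854],[0,0,-0.098,0,0,0,0.0854],[0,0,0,-0.0357,0.0204,0,0.0854],[0,0,0,-0.0357,0.0204,0,0.0854],[0,0,0,-0.0357,0.0204,0,0.0854],[0,0,0,-0.0357,0.0204,0,0.0854],[0,0,0,-0.0357,0.0204,0,0.0854],[0,0,0,-0.0357,0.0204,0,0.0854],[0,0,0,-0.0357,0.0204,0,0.0854],[0,0,0,-0.0357,0.0204,0,0.0854],[0,0,0,-0.0357,0.0204,0,0.0854],[0,0,0,-0.0357,0.0204,0,0.0854],[0,0,0,-0.0357,0.0204,0,0.0854],[0,0,0,-0.0357,0.0204,0,0.0854],[0,0,0,-0.0357,0.0204,0,0.0854],[0,0,0,-0.0357,0.0204,0,0.0854]]]'
python3 -c "
from h import *; go([.5434,-.0148,.159],84.1)"
```

```text
t: 1.52
eef_pos: [0.4978, 0.0988, 0.2961]
tool_rot: [-0.002, 0.73, 0.684, -0.006]
contact_force: [1.2, 0.8, -0.3]
gripper_width: 1.007
t 1.52 pos [0.4978 0.0988 0.2961] F [ 1.2   0.84 -0.28] w 1.007
turn [-0.0101  0.0066  0.038 ] shift now-axes [-0.1095  0.0543  0.1372] final-axes [-0.1083  0.057   0.1371] q [-0.5   0.21  0.21  1.96 -0.05  0.98  1.24]
```

```bash
python3 -m creep '[[[-0.005,0.003,0.013,-0.036,0.018,0.01,0.0854],[-0.005,0.003,0.013,-0.036,0.019,0.01,0.0854],[0,0,0.012,-0.036,0.02,0.01,0.0854],[0,0,0,0,0,0.02,0.0854],[0,0,0,0,0,0,0.0854]]]'
python3 -c "
from h import *; go([.5434,-.0148,.159],84.1)"
```

```text
t: 1.93
eef_pos: [0.5471, -0.0241, 0.2469]
tool_rot: [0.003, 0.748, 0.664, 0.0]
contact_force: [-0.5, 1.2, -0.5]
gripper_width: 1.002
t 1.93 pos [ 0.5471 -0.0241  0.2469] F [-0.5   1.21 -0.49] w 1.002
turn [ 0.0051  0.0037 -0.0152] shift now-axes [ 0.0091 -0.0052  0.0878] final-axes [ 0.0088 -0.0047  0.0879] q [-0.3   0.34  0.28  1.94 -0.11  0.88  1.49]
```

```bash
python3 -m creep '[[[0.005,0.003,-0.008,0.006,-0.003,0.01,0.0854],[0,0,-0.004,0.003,-0.002,0.015,0.0854],[0,0,0,0,0,0.012,0.0854],[0,0,0,0,0,0,0.0854]]]'
python3 -c "
from h import *; go([.5434,-.0148,.159],84.1)"
```

```text
t: 2.27
eef_pos: [0.5426, -0.0117, 0.2088]
tool_rot: [-0.001, 0.743, 0.67, 0.0]
contact_force: [-1.4, 0.5, 0.7]
gripper_width: 1.003
t 2.27 pos [ 0.5426 -0.0117  0.2088] F [-1.37  0.51  0.74] w 1.003
turn [-0.001  -0.001  -0.0002] shift now-axes [-0.0031  0.0012  0.0498] final-axes [-0.003   0.0012  0.0498] q [-0.3   0.38  0.26  1.98 -0.13  0.8   1.5 ]
```

```bash
python3 -m creep '[[[0,0,0,-0.002,0.001,0.014,0.0854],[0,0,0,-0.001,0,0.014,0.0854],[0,0,0,0,0,0.012,0.0854],[0,0,0,0,0,0.006,0.0854],[0,0,0,0,0,0,0.0854]]]'
python3 -c "
from h import *; go([.5434,-.0148,.159],84.1); c=read_camera('scene'); save(cv2.resize(c['color'][150:310,220:440],(770,560)),'a1.png')"
```

```text
t: 2.68
eef_pos: [0.5435, -0.0059, 0.1643]
tool_rot: [-0.002, 0.738, 0.674, 0.002]
contact_force: [-0.1, -0.5, 1.0]
gripper_width: 1.0
t 2.68 pos [ 0.5435 -0.0059  0.1643] F [-0.08 -0.46  0.95] w 1.0
turn [ 0.0004 -0.006   0.0128] shift now-axes [-0.0089  0.0007  0.0052] final-axes [-0.0089  0.0008  0.0053] q [-0.28  0.45  0.23  2.   -0.16  0.71  1.53]
```

View pics/a1.png

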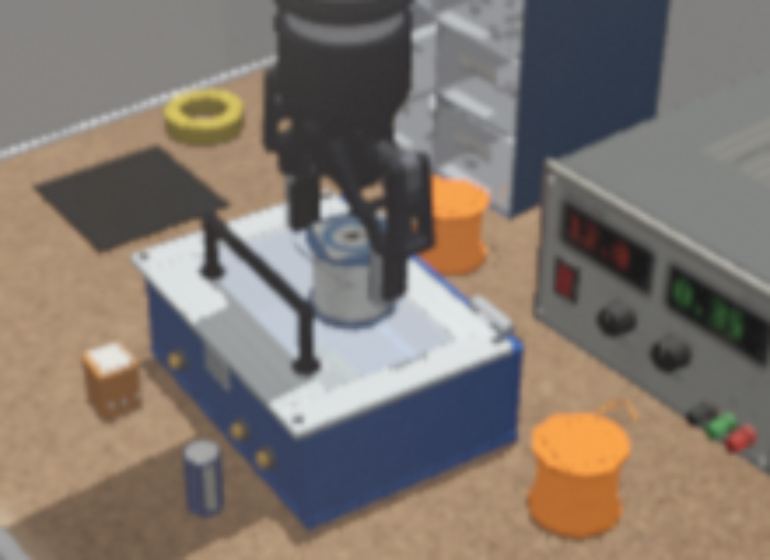

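The fingers straddle the spool (about (350,260) in the crop) and are off by 9 mm along the jaws. I'll correct that and close.

```bash
python3 -m creep '[[[0,-0.006,0.012,-0.008,0.001,0.003,0.0854],[0,0,0,0,0,0,0.0854]]]'
python3 -c "
from h import *; go([.5434,-.0148,.158],84.1)"
```

```text
t: 2.9
eef_pos: [0.5448, -0.0134, 0.1632]
tool_rot: [0.001, 0.742, 0.67, 0.001]
contact_force: [-0.4, -0.5, 0.2]
gripper_width: 1.0
t 2.9 pos [ 0.5448 -0.0134  0.1632] F [-0.38 -0.51  0.16] w 1.0
turn [ 0.003  -0.0006  0.0017] shift now-axes [-0.0016 -0.0013  0.0052] final-axes [-0.0016 -0.0013  0.0052] q [-0.28  0.45  0.24  2.   -0.16  0.7   1.53]
```

```bash
python3 -m creep '[[[0.003,0,0,-0.001,-0.001,0.005,0.0854],[0,0,0,0,0,0.001,0.0854],[0,0,0,0,0,0,0.05],[0,0,0,0,0,0,0.045],[0,0,0,0,0,0,0.045],[0,0,0,0,0,0,0.045]]]' 40
python3 -c "
from h import *; go([.5434,-.0148,.158],84.1)"
```

```text
t: 3.4
eef_pos: [0.5447, -0.0148, 0.1587]
tool_rot: [0.001, 0.742, 0.67, 0.001]
contact_force: [0.9, 0.5, -2.5]
gripper_width: 0.651
t 3.4 pos [ 0.5447 -0.0148  0.1587] F [ 0.88  0.53 -2.49] w 0.651
turn [ 0.0028 -0.0014  0.0005] shift now-axes [-0.0001 -0.0013  0.0007] final-axes [-0.0001 -0.0013  0.0007] q [-0.27  0.46  0.24  2.   -0.16  0.69  1.53]
```

```bash
python3 -m creep '[[[0,0,0,0,0,-0.01,0.045],[0,0,0,0,0,-0.02,0.045],[0,0,0,0,0,-0.02,0.045],[0,0,0,0,0,-0.02,0.045],[0,0,0,0,0,-0.01,0.045],[0,0,0,0,0,0,0.045]]]'
python3 -c "
from h import *; go([.568,.284,.2],84.1)"
```

```text
t: 3.9
eef_pos: [0.5418, -0.0151, 0.2416]
tool_rot: [-0.002, 0.742, 0.67, -0.002]
contact_force: [0.1, 0.2, -2.6]
gripper_width: 0.643
t 3.9 pos [ 0.5418 -0.0151  0.2416] F [ 0.1   0.24 -2.6 ] w 0.643
turn [-0.0046  0.0005  0.0002] shift now-axes [ 0.3003 -0.0045  0.0415] final-axes [ 0.3002 -0.0047  0.0416] q [-0.31  0.34  0.27  1.95 -0.12  0.87  1.49]
```

Lifted: the force reads −2.6 N, which fits the spool's weight. Next is the transfer to the mat.

```bash
python3 -m creep '[[[-0.004,0,0,0.015,0,0,0.045],[0,0,0,0.03,0,0,0.045],[0,0,0,0.035,-0.001,0,0.045],[0,0,0,0.035,-0.001,0,0.045],[0,0,0,0.035,-0.001,0,0.045],[0,0,0,0.035,-0.001,0,0.045],[0,0,0,0.03,-0.001,0,0.045],[0,0,0,0.025,0,0,0.045],[0,0,0,0.015,0,0,0.045],[0,0,0,0.008,0,0,0.045],[0,0,0,0,0,0,0.045]]]'
python3 -c "
from h import *; go([.568,.284,.1],84.1)"
```

```text
t: 4.82
eef_pos: [0.5611, 0.2543, 0.2321]
tool_rot: [-0.001, 0.745, 0.667, -0.006]
contact_force: [-0.3, 0.6, -2.6]
gripper_width: 0.646
t 4.82 pos [0.5611 0.2543 0.2321] F [-0.29  0.62 -2.65] w 0.646
turn [-0.0096  0.0071 -0.0069] shift now-axes [0.0312 0.0048 0.1318] final-axes [0.0302 0.0038 0.1321] q [-0.67  0.46  0.2   1.77 -0.11  0.93  1.03]
```

```bash
python3 -m creep '[[[-0.005,0.004,-0.007,0.015,0.002,0.01,0.045],[-0.005,0.003,0,0.012,0.002,0.015,0.045],[0,0,0,0.004,0,0.02,0.045],[0,0,0,0,0,0.02,0.045],[0,0,0,0,0,0.02,0.045],[0,0,0,0,0,0.015,0.045],[0,0,0,0,0,0.008,0.045],[0,0,0,0,0,0,0.045]]]'
python3 -c "
from h import *; go([.568,.284,.0805],84.1)"
```

```text
t: 5.48
eef_pos: [0.5718, 0.2677, 0.1191]
tool_rot: [0.004, 0.748, 0.664, -0.003]
contact_force: [-0.2, -0.4, -3.0]
gripper_width: 0.642
t 5.48 pos [0.5718 0.2677 0.1191] F [-0.24 -0.37 -2.97] w 0.642
turn [ 0.0023  0.0098 -0.0163] shift now-axes [ 0.0161 -0.0059  0.0384] final-axes [ 0.0158 -0.0055  0.0386] q [-0.66  0.63  0.17  1.8  -0.14  0.72  1.03]
```

```bash
python3 -m creep '[[[0.002,0.007,-0.01,0.01,-0.003,0.005,0.045],[0,0.003,-0.005,0.006,-0.002,0.008,0.045],[0,0,0,0.003,-0.001,0.008,0.045],[0,0,0,0.002,0,0.005,0.045],[0,0,0,0,0,0,0.045]]]'
python3 -c "
from h import *; go([.568,.284,.0805],84.1)"
```

```text
t: 5.9
eef_pos: [0.5701, 0.2891, 0.0934]
tool_rot: [0.0, 0.744, 0.669, 0.002]
contact_force: [0.2, 0.2, -2.9]
gripper_width: 0.643
t 5.9 pos [0.5701 0.2891 0.0934] F [ 0.18  0.22 -2.91] w 0.643
turn [ 0.0037 -0.0027 -0.0033] shift now-axes [-0.0053 -0.0016  0.0129] final-axes [-0.0053 -0.0016  0.0129] q [-0.68  0.67  0.15  1.8  -0.15  0.68  1.02]
```

```bash
python3 -m creep '[[[0.003,-0.002,-0.003,-0.004,-0.001,0.004,0.045],[0,0,0,-0.001,0,0.004,0.045],[0,0,0,0,0,0.002,0.045],[0,0,0,0,0,0,0.045]]]'
python3 -c "
from h import *; go([.568,.284,.0805],84.1)"
```

```text
t: 6.23
eef_pos: [0.5687, 0.2845, 0.083]
tool_rot: [0.0, 0.742, 0.67, 0.001]
contact_force: [-0.2, -0.3, -2.3]
gripper_width: 0.647
t 6.23 pos [0.5687 0.2845 0.083 ] F [-0.22 -0.3  -2.31] w 0.647
turn [ 0.0014 -0.0011  0.0012] shift now-axes [-0.0005 -0.0007  0.0025] final-axes [-0.0005 -0.0007  0.0025] q [-0.67  0.68  0.15  1.8  -0.15  0.66  1.03]
```

```bash
python3 -m creep '[[[0.001,-0.001,0,0,0,0.002,0.045],[0,0,0,0,0,0.001,0.045],[0,0,0,0,0,0.0005,0.045]]]'
python3 -c "
from h import *; go([.568,.284,.0805],84.1)"
```

```text
t: 6.48
eef_pos: [0.569, 0.2842, 0.0808]
tool_rot: [-0.0, 0.742, 0.67, 0.0]
contact_force: [-2.1, 0.0, 2.4]
gripper_width: 0.647
t 6.48 pos [0.569  0.2842 0.0808] F [-2.1   0.02  2.37] w 0.647
turn [ 0.0003 -0.0004  0.0004] shift now-axes [-0.0003 -0.001   0.0003] final-axes [-0.0003 -0.001   0.0003] q [-0.67  0.69  0.15  1.8  -0.15  0.66  1.03]
```

The force has turned positive, so the spool is on the mat. Releasing and going up.

```bash
python3 -m creep '[[[0,0,0,0,0,0,0.0854],[0,0,0,0,0,0,0.0854],[0,0,0,0,0,0,0.0854],[0,0,0,0,0,0,0.0854],[0,0,0,0,0,-0.01,0.0854],[0,0,0,0,0,-0.015,0.0854],[0,0,0,0,0,-0.025,0.0854],[0,0,0,0,0,-0.03,0.0854],[0,0,0,0,0,-0.03,0.0854],[0,0,0,0,0,-0.03,0.0854],[0,0,0,0,0,-0.02,0.0854]]]'
python3 - <<'E'
from h import *
go([.4895,.0067,.24],-5.9)
c=read_camera('scene'); save(cv2.resize(c['color'][130:330,180:440],(780,600)),'a2.png')
E
```

```text
t: 7.4
eef_pos: [0.568, 0.283, 0.2472]
tool_rot: [-0.0, 0.743, 0.67, -0.002]
contact_force: [-0.3, 0.9, -0.7]
gripper_width: 1.001
t 7.4 pos [0.568  0.283  0.2472] F [-0.35  0.91 -0.68] w 1.001
turn [0.     0.0049 1.5704] shift now-axes [-0.2829 -0.0495  0.0082] final-axes [-0.0497  0.2829  0.0072] q [-0.7   0.47  0.2   1.72 -0.11  0.96  1.  ]
```

View pics/a2.png

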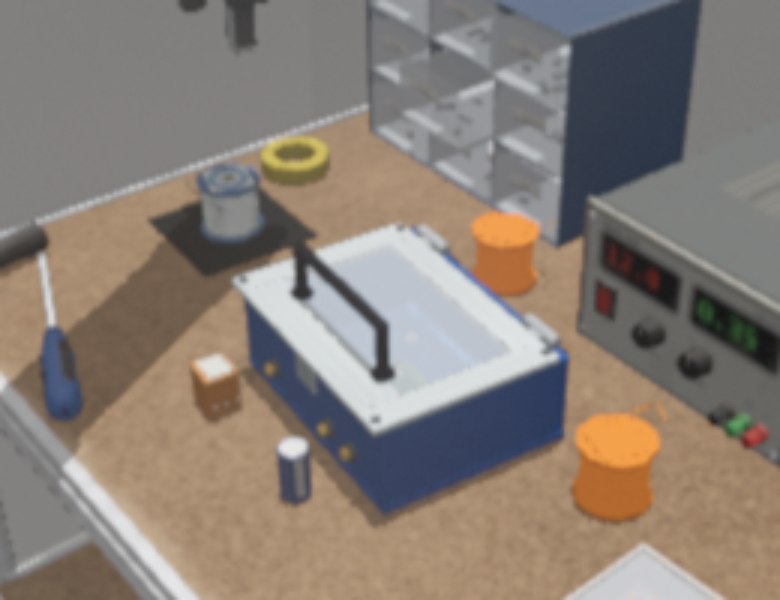

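The spool stands upright mid-mat (crop (232,205)) and the lid is closed. Next I'll turn the tool 90° and re-measure the handle and lid unobstructed.

```bash
python3 -m creep '[[[0,0,0.06,0,0,0,0.0854],[0,0,0.115,0,0,0,0.0854],[0,0,0.115,0,0,0,0.0854],[0,0,0.115,0,0,0,0.0854],[0,0,0.115,0,0,0,0.0854],[0,0,0.115,0,0,0,0.0854],[0,0,0.115,0,0,0,0.0854],[0,0,0.115,0,0,0,0.06],[0,0,0.115,0,0,0,0.06],[0,0,0.115,0,0,0,0.05],[0,0,0.115,0,0,0,0.05],[0,0,0.115,0,0,0,0.05],[0,0,0.115,0,0,0,0.05],[0,0,0.08,0,0,0,0.05],[0,0,0.04,0,0,0,0.05]]]' 40
python3 - <<'E'
from h import *
c=read_camera("top"); img=c["color"].astype(int)
m=np.zeros((480,640),bool); m[255:285,280:355]=1; m&=(img.max(2)<45)
hc=np.argwhere(m)[:,::-1]; q=world(c,hc[:,0],hc[:,1],.122)[:,:2].astype(np.float32)
print(cv2.minAreaRect(q),q.mean(0),cv2.fitLine(q,cv2.DIST_L2,0,.01,.01).ravel())
hsv=cv2.cvtColor(c["color"],cv2.COLOR_RGB2HSV)
# scene view of handle bar
s=read_camera("scene"); si=s["color"].astype(int); m=np.zeros((480,640),bool); m[205:262,272:312]=1; m&=si.max(2)<60
P=world(s,*np.argwhere(m)[:,::-1].T); P=P[(P[:,2]>.112)&(P[:,2]<.14)]; print("scene bar pts",len(P),P.mean(0),P.min(0),P.max(0))
go([.4895,.0067,.24],-5.9)
E
```

```text
t: 8.7
eef_pos: [0.571, 0.284, 0.2661]
tool_rot: [-0.008, 0.996, -0.086, 0.007]
contact_force: [-0.1, 0.4, -0.5]
gripper_width: 0.584
((0.48899465799331665, 0.006617303937673569), (0.1217181533575058, 0.01198822632431984), 83.88362884521484) [0.49046186 0.0065203 ] [0.1022074  0.99476314 0.49046183 0.0065203 ]
scene bar pts 27 [0.48503655 0.00826159 0.12069794] [ 0.47801873 -0.05288348  0.11310087] [0.49307809 0.06089175 0.12699756]
t 8.8 pos [0.571 0.284 0.266] F [ 0.4   0.89 -0.14] w 0.587
turn [-0.0157 -0.013  -0.0645] shift now-axes [-0.0345  0.2874  0.021 ] final-axes [-0.0526  0.2842  0.026 ] q [-0.98  0.5   0.59  1.73 -0.33  0.99 -0.44]
```

```bash
python3 -m creep '[[[-0.008,-0.007,-0.03,-0.003,0.015,0,0.05],[-0.008,-0.006,-0.03,-0.006,0.03,0,0.05],[0,0,-0.005,-0.007,0.035,0,0.05],[0,0,0,-0.007,0.035,0,0.05],[0,0,0,-0.007,0.035,0,0.05],[0,0,0,-0.007,0.035,0,0.05],[0,0,0,-0.006,0.03,0,0.05],[0,0,0,-0.004,0.022,0,0.05],[0,0,0,-0.002,0.013,0,0.05],[0,0,0,0,0.005,0,0.05],[0,0,0,0,0,0,0.05]]]'
python3 -c "
from h import *; go([.4887,.0065,.175],-5.9)"
```

```text
t: 9.72
eef_pos: [0.4932, 0.0271, 0.2675]
tool_rot: [-0.003, 0.999, -0.036, 0.002]
contact_force: [0.3, 0.5, 0.3]
gripper_width: 0.588
t 9.72 pos [0.4932 0.0271 0.2675] F [0.29 0.55 0.32] w 0.588
turn [-0.0066 -0.0038  0.0302] shift now-axes [-0.0034  0.0214  0.0923] final-axes [-0.0024  0.0209  0.0925] q [-0.74  0.25  0.67  2.05 -0.21  0.89 -0.03]
```

```bash
python3 -m creep '[[[-0.006,-0.004,0.02,-0.001,0.01,0.008,0.05],[0,0,0.01,-0.001,0.008,0.015,0.05],[0,0,0,0,0.002,0.015,0.05],[0,0,0,0,0,0.015,0.05],[0,0,0,0,0,0.008,0.05],[0,0,0,0,0,0,0.05]]]'
python3 -c "
from h import *; go([.4887,.0065,.175],-5.9)"
```

```text
t: 10.22
eef_pos: [0.4922, 0.0105, 0.203]
tool_rot: [-0.0, 0.999, -0.048, 0.001]
contact_force: [-1.1, 0.2, 0.9]
gripper_width: 0.588
t 10.22 pos [0.4922 0.0105 0.203 ] F [-1.05  0.2   0.92] w 0.588
turn [-0.001  -0.0025  0.0062] shift now-axes [-0.0031  0.0044  0.028 ] final-axes [-0.003   0.0044  0.028 ] q [-0.66  0.36  0.63  2.11 -0.31  0.75  0.06]
```

```bash
python3 -m creep '[[[0,-0.002,0.006,-0.002,0.003,0.008,0.05],[0,0,0,-0.001,0.001,0.01,0.05],[0,0,0,0,0,0.007,0.05],[0,0,0,0,0,0.002,0.05],[0,0,0,0,0,0,0.05]]]'
python3 - <<'E'
from h import *
go([.4887,.0065,.175],-5.9)
c=read_camera('scene'); save(cv2.resize(c['color'][150:310,220:440],(770,560)),'a3.png')
E
```

```text
t: 10.63
eef_pos: [0.4894, 0.008, 0.1735]
tool_rot: [-0.0, 0.999, -0.05, 0.0]
contact_force: [-0.2, 0.7, -0.2]
gripper_width: 0.586
t 10.63 pos [0.4894 0.008  0.1735] F [-0.18  0.72 -0.2 ] w 0.586
turn [-0.0006 -0.0006  0.0025] shift now-axes [-0.0006  0.0016 -0.0015] final-axes [-0.0006  0.0016 -0.0015] q [-0.62  0.41  0.59  2.14 -0.35  0.69  0.11]
```

View pics/a3.png

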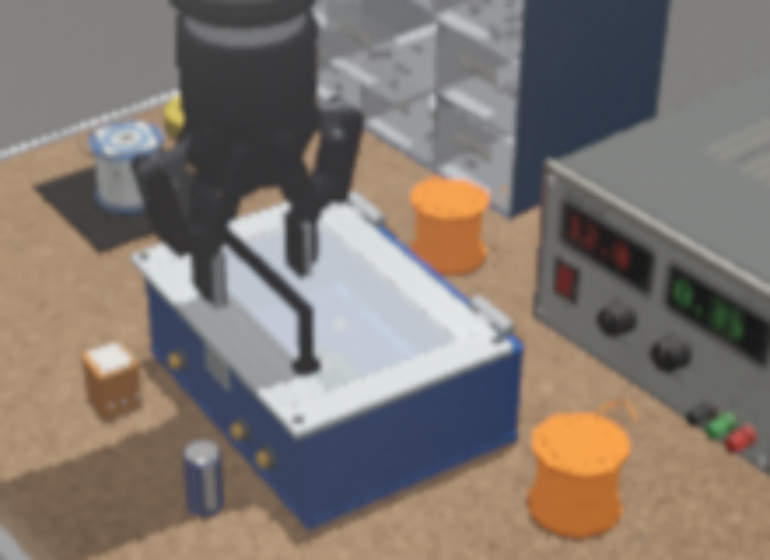

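The jaws straddle the bar: crop shows the bar from (225,235) to (305,305) with a finger on either side. Closing.

```bash
cat >> h.py <<'E'
A=np.radians(-5.87); EX=np.array([np.cos(A),np.sin(A),0]); EY=np.array([-np.sin(A),np.cos(A),0])
def lid(ths,phis,H=None):
    """rows from current pose to bar at angles ths with tool lean phis"""
    o=get_obs(); q=o["tool_rot"]; Rm=R.from_quat([q[1],q[2],q[3],q[0]]).as_matrix(); p=np.array(o["eef_pos"])
    G=p+.054*Rm[:,2]; 
    if H is None: H=np.array([.4887,.0065,0])+.118*EX+[0,0,.078]
    d=G-H; X,Z,Y=d@EX,d[2],d@EY
    th=np.arctan2(Z,-X)-np.arctan2(43,118)
    phi=np.arctan2(-Rm[:,2]@EX,-Rm[2,2])
    print("t",round(o["t"],2),"G",np.round([X,Y,Z],4),"r err",round(np.hypot(X,Z)-.12559,4),"theta",round(th,3),"lean",round(phi,3),"F",np.round(o["contact_force"],1),"w",round(o["gripper_width"],3))
    for t,f in zip(ths,phis):
        z=-np.sin(f)*EX-np.array([0,0,np.cos(f)]); x=np.cos(f)*EX-np.array([0,0,np.sin(f)]); T=np.stack([x,np.cross(z,x),z],1)
        g=H+(-.118*np.cos(t)+.043*np.sin(t))*EX+np.array([0,0,.118*np.sin(t)+.043*np.cos(t)])
        pt=g-.054*z
        print(np.round(t,2),"turn",np.round(R.from_matrix(Rm.T@T).as_rotvec(),4),"shift",np.round(Rm.T@(pt-p),4))
        Rm,p=T,pt
E
python3 -m creep '[[[0,0,0,0,0,0,0.0],[0,0,0,0,0,0,0.0],[0,0,0,0,0,0,0.0],[0,0,0,0,0,0,0.0],[0,0,0,0,0,0,0.0],[0,0,0,0,0,0,0.0],[0,0,0,0,0,0,0.0]]]' 30
python3 -c "
from h import *; t=np.arange(.04,.5,.05); lid(t,t*.25)"
```

```text
t: 11.27
eef_pos: [0.4891, 0.0082, 0.1748]
tool_rot: [-0.001, 0.999, -0.05, 0.0]
contact_force: [-0.5, -0.4, -3.1]
gripper_width: 0.103
t 11.27 G [-0.1178  0.0018  0.0428] r err -0.0003 theta -0.001 lean -0.001 F [-0.5 -0.4 -3.1] w 0.103
0.04 turn [-0.0019 -0.0106  0.002 ] shift [ 0.0022  0.0017 -0.0049]
0.09 turn [ 0.     -0.0125  0.    ] shift [ 0.0031  0.     -0.0058]
0.14 turn [-0.     -0.0125 -0.    ] shift [ 0.0034  0.     -0.0057]
0.19 turn [ 0.     -0.0125  0.    ] shift [ 0.0036 -0.     -0.0056]
0.24 turn [-0.     -0.0125 -0.    ] shift [ 0.0038  0.     -0.0055]
0.29 turn [-0.     -0.0125 -0.    ] shift [ 0.004  -0.     -0.0053]
0.34 turn [ 0.     -0.0125 -0.    ] shift [ 0.0042  0.     -0.0052]
0.39 turn [-0.     -0.0125  0.    ] shift [ 0.0044  0.     -0.0051]
0.44 turn [ 0.     -0.0125  0.    ] shift [ 0.0046 -0.     -0.0049]
0.49 turn [ 0.     -0.0125  0.    ] shift [ 0.0047  0.     -0.0048]
```

Gripped (about 9–10 mm opening), and the hinge model agrees to under 1 mm. Starting the swing.

```bash
python3 -m creep '[[[0,-0.01,0,0.002,0,-0.005,0],[0,-0.012,0,0.003,0,-0.006,0],[0,-0.012,0,0.0034,0,-0.0057,0],[0,-0.012,0,0.0036,0,-0.0056,0],[0,-0.012,0,0.0038,0,-0.0055,0]]]'
python3 -c "
from h import *; t=np.arange(.3,.7,.05); lid(t,t*.25)"
```

```text
t: 11.68
eef_pos: [0.5066, 0.0064, 0.2034]
tool_rot: [-0.002, 0.998, -0.05, -0.03]
contact_force: [2.1, -1.0, -5.8]
gripper_width: 0.102
t 11.68 G [-0.1034  0.0018  0.0715] r err 0.0001 theta 0.255 lean 0.06 F [ 2.1 -1.  -5.8] w 0.102
0.3 turn [-0.0002 -0.015   0.0023] shift [ 0.0039  0.0018 -0.0047]
0.35 turn [-0.     -0.0125  0.    ] shift [ 0.0042 -0.     -0.0052]
0.4 turn [ 0.     -0.0125  0.    ] shift [ 0.0044  0.     -0.005 ]
0.45 turn [ 0.     -0.0125 -0.    ] shift [ 0.0046 -0.     -0.0049]
0.5 turn [-0.     -0.0125  0.    ] shift [ 0.0048  0.     -0.0047]
0.55 turn [-0.     -0.0125 -0.    ] shift [ 0.005  -0.     -0.0046]
0.6 turn [ 0.     -0.0125  0.    ] shift [ 0.0051 -0.     -0.0044]
0.65 turn [ 0.     -0.0125  0.    ] shift [ 0.0053  0.     -0.0043]
```

```bash
python3 -m creep '[[[0,-0.014,0,0.004,0,-0.005,0],[0,-0.012,0,0.0042,0,-0.0052,0],[0,-0.012,0,0.0044,0,-0.005,0],[0,-0.012,0,0.0046,0,-0.0049,0],[0,-0.012,0,0.0048,0,-0.0047,0],[0,-0.012,0,0.005,0,-0.0046,0],[0,-0.012,0,0.0051,0,-0.0044,0]]]'
python3 -c "
from h import *; t=np.arange(.7,1.1,.05); lid(t,t*.25)"
```

```text
t: 12.27
eef_pos: [0.5426, 0.003, 0.2354]
tool_rot: [-0.003, 0.996, -0.05, -0.078]
contact_force: [1.6, -0.6, -7.3]
gripper_width: 0.105
t 12.27 G [-0.0724  0.0019  0.104 ] r err 0.0012 theta 0.613 lean 0.157 F [ 1.6 -0.6 -7.3] w 0.105
0.7 turn [ 0.0026 -0.0182  0.0025] shift [ 0.01    0.002  -0.0063]
0.75 turn [ 0.     -0.0125  0.    ] shift [ 0.0056 -0.     -0.0039]
0.8 turn [ 0.     -0.0125  0.    ] shift [ 0.0057  0.     -0.0037]
0.85 turn [ 0.     -0.0125  0.    ] shift [ 0.0059 -0.     -0.0035]
0.9 turn [-0.     -0.0125 -0.    ] shift [ 0.006   0.     -0.0033]
0.95 turn [-0.     -0.0125  0.    ] shift [ 0.0061 -0.     -0.0031]
1.0 turn [ 0.     -0.0125  0.    ] shift [ 0.0062 -0.     -0.0029]
1.05 turn [-0.     -0.0125 -0.    ] shift [ 0.0063  0.     -0.0027]
1.1 turn [-0.     -0.0125  0.    ] shift [ 0.0064  0.     -0.0025]
```

```bash
python3 -m creep '[[[0,-0.014,0,0.006,0,-0.0035,0],[0,-0.014,0,0.006,0,-0.0036,0],[0,-0.014,0,0.006,0,-0.0036,0],[0,-0.013,0,0.006,0,-0.0035,0],[0,-0.013,0,0.006,0,-0.0033,0],[0,-0.013,0,0.0061,0,-0.0031,0],[0,-0.013,0,0.0062,0,-0.0029,0]]]'
python3 -c "
from h import *; t=np.arange(1.05,1.6,.05); lid(t,t*.25)"
```

```text
t: 12.85
eef_pos: [0.5831, -0.0012, 0.2516]
tool_rot: [-0.006, 0.989, -0.05, -0.141]
contact_force: [-2.8, -0.0, 0.2]
gripper_width: 0.102
t 12.85 G [-0.0383  0.0019  0.1217] r err 0.002 theta 0.917 lean 0.282 F [-2.8 -0.   0.2] w 0.102
1.05 turn [0.0031 0.0198 0.0019] shift [ 0.0146  0.0021 -0.0066]
1.1 turn [-0.     -0.0125  0.    ] shift [ 0.0064  0.     -0.0025]
1.15 turn [ 0.     -0.0125 -0.    ] shift [ 0.0065  0.     -0.0023]
1.2 turn [-0.     -0.0125 -0.    ] shift [ 0.0066  0.     -0.0021]
1.25 turn [ 0.     -0.0125  0.    ] shift [ 0.0067 -0.     -0.0018]
1.3 turn [-0.     -0.0125  0.    ] shift [ 0.0067 -0.     -0.0016]
1.35 turn [-0.     -0.0125 -0.    ] shift [ 0.0068  0.     -0.0014]
1.4 turn [ 0.     -0.0125  0.    ] shift [ 0.0068  0.     -0.0011]
1.45 turn [-0.     -0.0125  0.    ] shift [ 0.0069 -0.     -0.0009]
1.5 turn [ 0.     -0.0125 -0.    ] shift [ 0.0069 -0.     -0.0007]
1.55 turn [-0.     -0.0125 -0.    ] shift [ 0.0069  0.     -0.0004]
```

```bash
python3 -m creep '[[[0,-0.005,0,0.006,0,-0.0028,0],[0,-0.008,0,0.0063,0,-0.003,0],[0,-0.008,0,0.0063,0,-0.0028,0],[0,-0.008,0,0.0064,0,-0.0025,0],[0,-0.008,0,0.0064,0,-0.0023,0],[0,-0.005,0,0.0064,0,-0.0021,0]]]'
python3 -c "
from h import *; t=np.arange(1.25,1.6,.05); lid(t,np.full(len(t),.36))"
```

```text
t: 13.35
eef_pos: [0.6246, -0.0055, 0.2581]
tool_rot: [-0.007, 0.985, -0.049, -0.167]
contact_force: [-2.1, -0.2, 1.7]
gripper_width: 0.104
t 13.35 G [0.0006 0.0019 0.1291] r err 0.0035 theta 1.226 lean 0.336 F [-2.1 -0.2  1.7] w 0.104
1.25 turn [ 0.0029 -0.0243  0.0017] shift [0.0053 0.002  0.0024]
1.3 turn [0. 0. 0.] shift [ 0.006   0.     -0.0019]
1.35 turn [0. 0. 0.] shift [ 0.0061  0.     -0.0016]
1.4 turn [0. 0. 0.] shift [ 0.0061 -0.     -0.0013]
1.45 turn [0. 0. 0.] shift [ 0.0062  0.     -0.001 ]
1.5 turn [0. 0. 0.] shift [ 0.0062 -0.     -0.0007]
1.55 turn [0. 0. 0.] shift [ 0.0063  0.     -0.0004]
1.6 turn [0. 0. 0.] shift [ 0.0063  0.     -0.    ]
```

```bash
python3 -m creep '[[[0,0,0,0.004,0,0,0],[0,0,0,0.002,0,0,0],[0,0,0,0,0,0,0]]]'
python3 - <<'E'
from h import *
t=np.arange(1.35,1.6,.05); lid(t,np.full(len(t),.36))
c=read_camera('scene'); save(cv2.resize(c['color'][130:310,200:440],(800,600)),'a4.png')
E
```

```text
t: 13.6
eef_pos: [0.634, -0.0064, 0.2579]
tool_rot: [-0.007, 0.985, -0.049, -0.165]
contact_force: [-3.2, 0.3, -2.1]
gripper_width: 0.103
t 13.6 G [0.0102 0.0019 0.1288] r err 0.0036 theta 1.301 lean 0.332 F [-3.2  0.3 -2.1] w 0.103
1.35 turn [ 0.0031 -0.0275  0.0021] shift [0.0084 0.002  0.0022]
1.4 turn [0. 0. 0.] shift [ 0.0061 -0.     -0.0013]
1.45 turn [0. 0. 0.] shift [ 0.0062  0.     -0.001 ]
1.5 turn [0. 0. 0.] shift [ 0.0062 -0.     -0.0007]
1.55 turn [0. 0. 0.] shift [ 0.0063  0.     -0.0004]
```

View pics/a4.png

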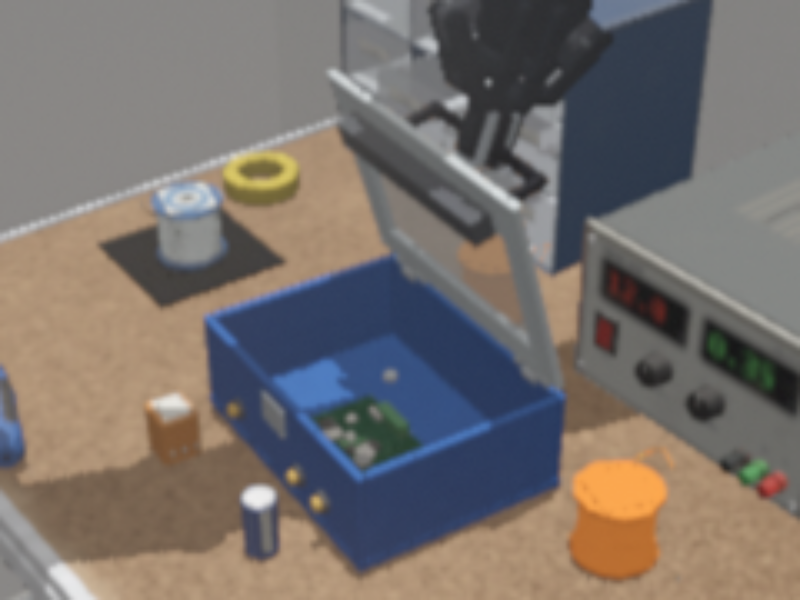

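The lid is held by the handle at about 1.3 rad, and the path is clear of the cabinet and supply. Easing to plumb.

```bash
python3 -m creep '[[[0,-0.005,0,0.005,0,0,0],[0,-0.005,0,0.006,0,0,0],[0,-0.003,0,0.006,0,0,0],[0,0,0,0.005,0,0,0],[0,0,0,0.002,0,0,0],[0,0,0,0,0,0,0],[0,0,0,0,0,0,0]]]'
python3 - <<'E'
from h import *
lid([1.571],[.36])
E
```

```text
t: 14.23
eef_pos: [0.6602, -0.0091, 0.2522]
tool_rot: [-0.008, 0.984, -0.049, -0.17]
contact_force: [-1.2, 1.6, 3.4]
gripper_width: 0.098
t 14.23 G [0.0361 0.0018 0.1233] r err 0.0029 theta 1.506 lean 0.341 F [-1.2  1.6  3.4] w 0.098
1.57 turn [ 0.0028 -0.0186  0.0026] shift [0.0093 0.002  0.0027]
```

```bash
python3 -m creep '[[[0,0,0,0.004,0,0.001,0],[0,0,0,0.003,0,0.001,0],[0,0,0,0,0,0,0],[0,0,0,0,0,0,0]]]'
python3 - <<'E'
from h import *
lid([1.571],[.36])
H=np.array([.4887,.0065,0])+.118*EX
s=read_camera('scene'); vv,uu=np.mgrid[:480,:640]
P=world(s,uu.ravel(),vv.ravel()); q=P-H; X,Y,Z=q@EX,q@EY,P[:,2]
img=s["color"].reshape(-1,3).astype(int)
m=(abs(X)<.03)&(abs(Y)<.105)&(Z>.1)&(Z<.24)&(img.min(1)>70)
from scipy.stats import theilslopes
print(m.sum())
def fit(m):
    # robust plane X=a+b(Z-.078)+cY
    k=m.copy()
    for _ in range(5):
        M=np.c_[np.ones(k.sum()),Z[k]-.078,Y[k]]; co=np.linalg.lstsq(M,X[k],rcond=None)[0]
        r=X-(co[0]+co[1]*(Z-.078)+co[2]*Y); k=m&(abs(r)<.004)
    return co,k.sum()
co,n=fit(m); print("plane",co,n,"theta",np.pi/2+np.arctan(co[1]))
o=s["color"].copy(); o.reshape(-1,3)[m]=[255,0,0]; save(np.hstack([cv2.resize(a[130:310,220:400],(400,400)) for a in (s["color"],o)]),'a5.png')
c=read_camera('top'); 
p=world(c,uu.ravel(),vv.ravel()); q=p-H; m2=(abs(q@EX)<.03)&(abs(q@EY)<.11)&(p[:,2]>.2)&(p[:,2]<.235); print("top pts",m2.sum(),np.median(q[m2]@EX) if m2.any() else 0)
save(cv2.resize(c["color"][150:320,170:410],(800,566)),'a6.png')
E
```

```text
t: 14.57
eef_pos: [0.6674, -0.0099, 0.2496]
tool_rot: [-0.008, 0.985, -0.049, -0.167]
contact_force: [0.9, 0.3, 2.8]
gripper_width: 0.105
t 14.57 G [0.0437 0.0019 0.1206] r err 0.0027 theta 1.569 lean 0.336 F [0.9 0.3 2.8] w 0.105
1.57 turn [ 0.0024 -0.0239  0.003 ] shift [0.0015 0.002  0.0027]
3060
plane [-0.00243715 -0.00457589 -0.0019196 ] 2719 theta 1.5662204693398234
top pts 507 -0.0035574517953615064
```

View pics/a5.png

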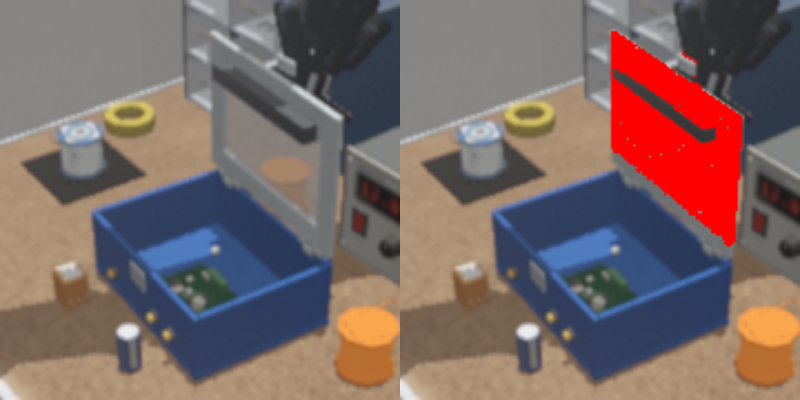

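View pics/a6.png

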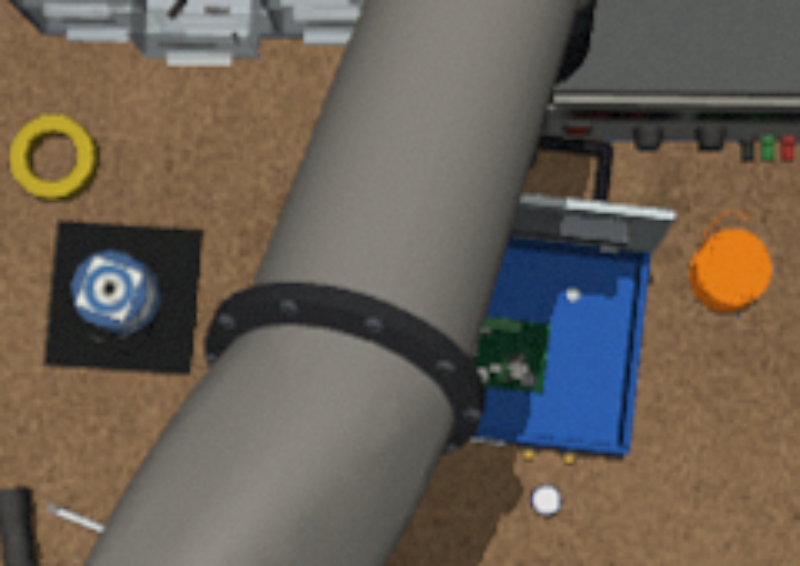

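The lid reads 1.566 rad from the depth plane and 1.569 rad from kinematics. The spool is upright on the mat (top crop (110,290)). The relay (scene) and the cap (both views) look undisturbed. I'll settle the arm, check for drift and check the bystanders.

```bash
python3 -m creep '[[[0,0,0,0,0,0,0],[0,0,0,0,0,0,0],[0,0,0,0,0,0,0],[0,0,0,0,0,0,0],[0,0,0,0,0,0,0],[0,0,0,0,0,0,0]]]'
python3 - <<'E'
from h import *
import pickle
lid([1.571],[.336]); print(np.abs(get_obs()["joint_vel"]).max())
c=read_camera("top"); vv,uu=np.mgrid[:480,:640]; P=world(c,uu.ravel(),vv.ravel()).reshape(480,640,3)
m=(P[...,2]>.04)&(P[...,2]<.07)&(uu>185)&(uu<230)&(vv>215)&(vv<262)
cs,_=cv2.findContours(m.astype(np.uint8),cv2.RETR_EXTERNAL,cv2.CHAIN_APPROX_NONE); b=max(cs,key=len).reshape(-1,2)
print("spool",cv2.minEnclosingCircle(world(c,b[:,0],b[:,1],.051)[:,:2].astype(np.float32)),np.median(P[m],0))
s0=pickle.load(open("scene0.pkl","rb")); s1=read_camera("scene")
d=np.abs(s0["color"].astype(int)-s1["color"]).max(2)
for n,(a,b,e,f) in dict(relay=(245,268,242,262),cap=(274,300,270,286),comp=(315,395,355,462)).items(): print(n,np.median(d[a:b,e:f]),d[a:b,e:f].max())
E
```

```text
t: 15.17
eef_pos: [0.6672, -0.0098, 0.2497]
tool_rot: [-0.008, 0.985, -0.049, -0.167]
contact_force: [-0.1, -0.8, 2.0]
gripper_width: 0.104
t 15.17 G [0.0435 0.0019 0.1207] r err 0.0027 theta 1.567 lean 0.335 F [-0.1 -0.8  2. ] w 0.104
1.57 turn [ 0.0025 -0.0006  0.003 ] shift [0.0005 0.002  0.0027]
0.0016846660733413914
spool ((0.5668842792510986, 0.28439459204673767), 0.027843784540891647) [0.56662568 0.28322654 0.05143653]
relay 8.0 60
cap 7.0 52
comp 9.0 11
```

Everything is steady, so I'm handing in.

```bash
python3 -c "
from station import hand_in; print(hand_in())"
```

```text
the job is handed in; nothing more can be done
None
```

I moved the blue-flanged spool from the lid to the mat. I then gripped the black bar at 30 N, swung the lid up to plumb in small steps, and handed in still holding it, at about 15 s of the 51 s allowed.

**Last checks:**
- **Lid:** the angle was 1.567 rad from the arm's position and 1.566 rad from the depth-image plane, against a target of 1.571. Arm joint speeds were at most 0.002 rad/s.
- **Grip:** the fingers were stopped on the bar at about 9 mm opening. I have no direct reading of finger force on the handle.
- **Spool:** it stands upright about 1 mm from the mat's centre, with its top at 51 mm.
- **Bystanders:** before-and-after pictures showed no visible movement of the relay, capacitor or component box. I did not measure their positions.

**One disagreement:** the gripper's grasp point ended 2.7 mm outside the computed handle arc. This is probably the bar shifting slightly in the pads or a small calibration error. The two angle readings still agreed.

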